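Crisscross-tighten the lid of a slip de-airing chamber

ROBOT

A 7-joint arm with a two-finger parallel gripper is mounted at the origin on the work surface. World frame = base frame: x ahead of the robot, y to its left, z up, the work surface at z = 0. Lengths are in m, angles in rad, forces in N, time in s.
With the tool pointing down it reaches from about 0.425 to 0.825 m from the base axis. Payload 3.6 kg.
Tool frame: the origin (TCP) lies where the fingers leave the gripper's body, on its centre line; the fingertips stand 73 mm ahead of it and the grasp point (between the pads) lies 54 mm ahead of it; x points along the fingers, y is the direction in which the jaws open and shut, and the axes are right-handed (so a half turn about x gives the same grasp; the last joint's range is limited). The gripper opens to 85 mm and grips with 20 to 120 N. Pads are 22 mm wide; open, the fingers measure 114 mm over their backs; the gripper's body (76 mm by 85 mm) begins 54 mm behind the grasp point. The pads swing forward as they close: fully open they stand 13 mm farther back than shut.
Start: joints at [1.129, 0.615, -0.013, 1.423, 0.008, 1.103, -0.04], TCP at [0.263, -0.595, 0.304] pointing down, gripper open.
Joint ranges: [-3.12, 3.12], [-0.3, 2.06], [-1.34, 1.32], [0.26, 2.42], [-1.36, 4.5], [0.01, 1.98], [-2.84, 2.84]. Speed limits (rad/s): [2.79, 2.79, 3.14, 3.14, 3.14, 3.14, 3.14].

INTERFACE

Orientations are given as a unit quaternion [x, y, z, w].
In Python, from station import arm, snapshot, camera_info, ticket gives the robot as it stands. Calls block until the motion is done:
- arm.movep(position, orientation): joint-space move of the TCP to a pose.
- arm.line_to(position, velocity=0.15, ori=None): straight line of the TCP; ori=None keeps the orientation; velocity is the mean speed in m/s.
- arm.move_j(angles): joint-space move.
- arm.move_gripper(opening, effort=None): opening from 0.0 (shut) to 1.0 (fully open); effort is the grip in N (None keeps the last); returns when the fingers have stopped.
- arm.pause(seconds).
- arm.ik(position, orientation): joint angles nearest the present ones, or None.
- snapshot(name): name is "side" or "top" or "wrist"; returns the picture (400x640x3 uint8, blue, green, red); there is no depth.
- camera_info(name): a dict with "fx", "fy", "cx", "cy" (pixels), "R" (3x3) and "t" (3): a world point X has camera coordinates R X + t; the wrist camera has in their place "T_tool_cam" (4x4, takes a point from camera to tool coordinates, whose origin is the TCP and whose axes are the tool frame's). Camera axes: x right, y down, z forward; pixel columns grow to the right and rows downward; lengths in m; the calibration is good to about 2 mm. The wrist camera is an equidistant fisheye: a pixel r from the principal point sees the ray r / f radians off the axis. A picture is of the moment at which its call begins: read the wrist's pose just before it. camera_info takes no time and is no camera call.
A pose or a line that the arm cannot do raises arm.MotionError and nothing moves.
- ticket.finish_job(): hands the job in, once; it reports no verdict.
Readings, each from a call of its own:
- arm.read_time(): time.
- arm.read_joint_positions(): joint angles.
- arm.read_dq(): joint speeds.
- arm.read_effort(): joint torques, N m.
- arm.read_tool_pos(): TCP position.
- arm.read_eef_rot(): TCP orientation.
- arm.read_ft_force(): force on the tool from outside, world axes, zero at the start.
- arm.read_wrist_torque(): the same for the moment, N m.
- arm.read_opening(): opening from 0.0 (shut) to 1.0 (fully open).
Only numpy, scipy, OpenCV 4.12 (cv2) and the standard library are available. Lean on these libraries where they do the work, as an engineer would, in place of code of your own. Each camera call takes 0.05 s, during which the arm holds its last target. There are 200 camera calls.

TASK

Close the lid of the turquoise de-airing chamber with its four red hand screws, working crisscross in two rounds. First turn one diagonal pair clockwise by about 60 degrees each, then the other pair likewise; then go round crisscross again and turn each screw until it is firmly snug on the hard seat, taking up any that has slackened since, so that the lid lies flat and all four clamp firmly. Do not let the lid cock, do not overtighten any screw, and leave the other things on the bench undisturbed.

Things in the scene. Friction and masses are not known exactly. Their poses are not given: they have to be found in the camera images.
- chamber: turquoise rectangular de-airing chamber for casting slip, 212 x 192 mm, 64 mm high to its rim, bolted to the table on a dark flange of 228 x 208 mm; origin at the centre of its underside, x and y along its sides, z up. The rim stands round the lid. A brass nipple juts from its +y side.
- lid: loose steel lid plate 188 x 168 x 8 mm, 1.9 kg, on a springy black gasket (4 sides, 2 N per mm each) inside the rim; origin at the centre of its underside. It sinks 3 to 5 mm before its corners meet the hard steel seat below the screws; the seat's depth differs by up to 1.3 mm either way from case to case and cannot be seen, only felt as rising torque.
- screw_a: steel pressure foot (10 mm nose under a 24 mm washer) of the far left (+x, +y of the chamber) screw, 65 and 55 mm from the chamber's centre along its x and y; presses on the lid's top; does not turn; origin at the centre of its underside. Thread friction (0.30 N m) holds either way, so a standing tool reads between load plus and minus friction: compare readings after equal strokes.
- knob_a_grip (a point): middle of the finger bar of the red knob on screw a (corner far left (+x, +y of the chamber)), on the screw axis. The bar is 44 mm long along this point's x, 14 mm thick along its y (pinch it here, from above) and stands from 20 mm below to 12 mm above this point; below the bar sits a round collar of 20 mm, then the lid about 38 mm below this point. z up.
- knob_a (a joint): angle of knob a in rad, grows as it turns clockwise from above (tightening); starts at 0 to 0.2, stays where left. Screw sinks 3 mm per rad. Turning takes 0.30 to 0.33 N m up to the seat (met at 1.3 to 2.2 rad, alike for all four), then about 0.45 N m per rad more (0.003 per N of clamp). Firmly snug: 0.48 N m, 60 N (32 to 88 N will do). The first slackens by 5 to 20 N when the opposite one is drawn down.
- screw_b: steel pressure foot (10 mm nose under a 24 mm washer) of the far right (+x, -y) screw, 65 and 55 mm from the chamber's centre along its x and y; presses on the lid's top; does not turn; origin at the centre of its underside. Thread friction (0.30 N m) holds either way, so a standing tool reads between load plus and minus friction: compare readings after equal strokes.
- knob_b_grip (a point): middle of the finger bar of the red knob on screw b (corner far right (+x, -y)), on the screw axis. The bar is 44 mm long along this point's x, 14 mm thick along its y (pinch it here, from above) and stands from 20 mm below to 12 mm above this point; below the bar sits a round collar of 20 mm, then the lid about 38 mm below this point. z up.
- knob_b (a joint): angle of knob b in rad, grows as it turns clockwise from above (tightening); starts at 0 to 0.2, stays where left. Screw sinks 3 mm per rad. Turning takes 0.30 to 0.33 N m up to the seat (met at 1.3 to 2.2 rad, alike for all four), then about 0.45 N m per rad more (0.003 per N of clamp). Firmly snug: 0.48 N m, 60 N (32 to 88 N will do). The first slackens by 5 to 20 N when the opposite one is drawn down.
- screw_c: steel pressure foot (10 mm nose under a 24 mm washer) of the near right (-x, -y) screw, 65 and 55 mm from the chamber's centre along its x and y; presses on the lid's top; does not turn; origin at the centre of its underside. Thread friction (0.30 N m) holds either way, so a standing tool reads between load plus and minus friction: compare readings after equal strokes.
- knob_c_grip (a point): middle of the finger bar of the red knob on screw c (corner near right (-x, -y)), on the screw axis. The bar is 44 mm long along this point's x, 14 mm thick along its y (pinch it here, from above) and stands from 20 mm below to 12 mm above this point; below the bar sits a round collar of 20 mm, then the lid about 38 mm below this point. z up.
- knob_c (a joint): angle of knob c in rad, grows as it turns clockwise from above (tightening); starts at 0 to 0.2, stays where left. Screw sinks 3 mm per rad. Turning takes 0.30 to 0.33 N m up to the seat (met at 1.3 to 2.2 rad, alike for all four), then about 0.45 N m per rad more (0.003 per N of clamp). Firmly snug: 0.48 N m, 60 N (32 to 88 N will do). The first slackens by 5 to 20 N when the opposite one is drawn down.
- screw_d: steel pressure foot (10 mm nose under a 24 mm washer) of the near left (-x, +y) screw, 65 and 55 mm from the chamber's centre along its x and y; presses on the lid's top; does not turn; origin at the centre of its underside. Thread friction (0.30 N m) holds either way, so a standing tool reads between load plus and minus friction: compare readings after equal strokes.
- knob_d_grip (a point): middle of the finger bar of the red knob on screw d (corner near left (-x, +y)), on the screw axis. The bar is 44 mm long along this point's x, 14 mm thick along its y (pinch it here, from above) and stands from 20 mm below to 12 mm above this point; below the bar sits a round collar of 20 mm, then the lid about 38 mm below this point. z up.
- knob_d (a joint): angle of knob d in rad, grows as it turns clockwise from above (tightening); starts at 0 to 0.2, stays where left. Screw sinks 3 mm per rad. Turning takes 0.30 to 0.33 N m up to the seat (met at 1.3 to 2.2 rad, alike for all four), then about 0.45 N m per rad more (0.003 per N of clamp). Firmly snug: 0.48 N m, 60 N (32 to 88 N will do). The first slackens by 5 to 20 N when the opposite one is drawn down.
- bisque_cup: cream bisque cup, 76 mm wide, 80 mm high; a bystander, leave it alone; origin under its centre (tools: on their axis).
- glaze_jar: blue glaze jar with white cap, 64 mm wide, 90 mm high; a bystander, leave it alone; origin under its centre (tools: on their axis).
- slip_bowl: terracotta bowl, 120 mm wide, 55 mm high; a bystander, leave it alone; origin under its centre (tools: on their axis).
- wrench: steel wrench lying flat, near the chamber; a bystander, leave it alone; origin under its centre (tools: on their axis).
- brush: brush lying flat, near the chamber; a bystander, leave it alone; origin under its centre (tools: on their axis).
- wood_rib: wooden throwing rib, 110 x 50 x 8 mm; a bystander, leave it alone; origin under its centre (tools: on their axis).

How it is judged:
On the way, in this order (a step that is already met when the one before it is completed fails the run):
1. one diagonal pair of knobs turned in part way (past 0.75 rad) while the other pair is still below 0.5 rad (((value of joint each of knob_a, knob_c above 0.75 rad and value of joint each of knob_b, knob_d below 0.5 rad) or (value of joint each of knob_b, knob_d above 0.75 rad and value of joint each of knob_a, knob_c below 0.5 rad))), for 0.1 s.
2. all four knobs turned in part way (past 0.75 rad), none yet clamping hard (each foot under 20 N) (value of joint each of knob_a, knob_b, knob_c, knob_d above 0.75 rad and contact force between each of screw_a, screw_b, screw_c, screw_d and lid below 20 N), for 0.1 s.
At the end, for the whole second after the job is handed in: each of the four feet presses the lid with 32 to 88 N (snug on the hard seat), the lid lies parallel to the chamber within 0.008 rad and is at rest (contact force between screw_a and lid between 32 and 88 N and contact force between screw_b and lid between 32 and 88 N and contact force between screw_c and lid between 32 and 88 N and contact force between screw_d and lid between 32 and 88 N and angle between the z axis of lid and the z axis of chamber, either way round below 0.008 rad and linear speed of lid below 0.01 m/s); the robot touches nothing.
It fails at once if a screw is overtightened (a foot presses the lid with more than 88 N) (contact force between any of screw_a, screw_b, screw_c, screw_d and lid above 88 N).
It fails at once if the lid cocks more than 0.024 rad (angle between the z axis of lid and the z axis of chamber, either way round above 0.024 rad).
It fails at once if a bystander is moved more than 25 mm (distance of any of bisque_cup, glaze_jar, slip_bowl, wrench, brush, wood_rib from where it was at the start of the episode above 0.025 m).
It also fails if it takes over 72 s, if anything falls off the work surface, if the arm or the gripper's body presses on something with over 40 N, if the wrist force passes 120 N, or if a joint passes its speed limit or range.

## Working session

There is one attempt and no reset: what is moved stays moved. The work goes in short steps, each a Python script; the robot and the scene stay as the last script left them, time stands still between calls to the robot, and variables do not carry over. Pictures are saved under pics/ and viewed, about 8 in all and at most 12, crops included, and the job is handed in when it is done.

```bash
ls; mkdir -p pics
python3 - <<'E'
from station import arm,snapshot,camera_info
import cv2
for n in("top","side"):
    cv2.imwrite(f"pics/{n}0.png",snapshot(n)); c=camera_info(n); print(n,c)
print({k:v for k,v in camera_info("wrist").items()})
print(arm.read_time(),arm.read_eef_rot(),arm.read_tool_pos(),arm.read_wrist_torque())
E
```

```text
pics
top {'fx': 423.585411536998, 'fy': 423.585411536998, 'cx': 325.9889959156737, 'cy': 195.11677926026746, 'R': array([[ 6.52654373e-04, -9.99882372e-01,  1.53237002e-02],
       [-9.88235640e-01, -2.98847088e-03, -1.52909741e-01],
       [ 1.52937549e-01, -1.50436295e-02, -9.88121346e-01]]), 't': array([-0.01791593,  0.53792518,  1.40776787])}
side {'fx': 515.9261560236695, 'fy': 515.9261560236695, 'cx': 310.2513595935508, 'cy': 195.74121832025855, 'R': array([[ 0.98312357, -0.1819086 , -0.01942439],
       [-0.13384329, -0.64281688, -0.75423633],
       [ 0.12471575,  0.74410733, -0.65631567]]), 't': array([-0.52077791,  0.15655874,  1.72690085])}
{'fx': 309.70691628693146, 'fy': 309.70691628693146, 'cx': 316.27352496968444, 'cy': 202.1568601078568, 'T_tool_cam': array([[-5.82465716e-04, -2.85604458e-01,  9.58347408e-01,
        -6.95642696e-02],
       [ 9.99999829e-01, -1.25943155e-04,  5.70247998e-04,
        -6.18593853e-04],
       [-4.21680735e-05,  9.58347577e-01,  2.85604482e-01,
        -7.29823771e-02],
       [ 0.00000000e+00,  0.00000000e+00,  0.00000000e+00,
         1.00000000e+00]])}
0.1 [-0.6916867  -0.14675635  0.69207103 -0.14515431] [ 0.26231615 -0.59414855  0.3028459 ] [-0.06714258 -0.00065758  0.01533002]
```

View pics/top0.png

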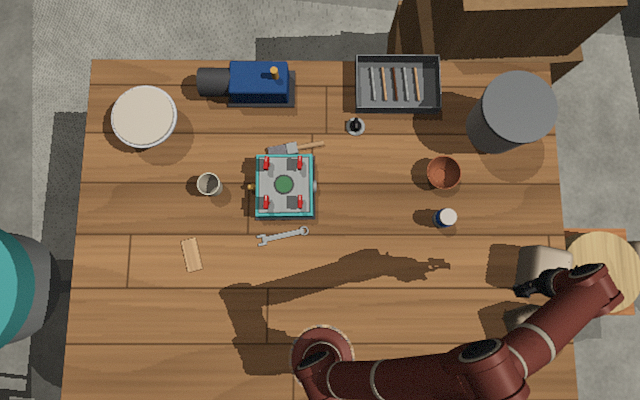

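The top view shows the chamber at about (285,185) with four red bars running roughly along image rows, the wrench below it at (284,236) and the brush above it at (297,147). I'll enlarge this area.

Run:
```python
import cv2
i=cv2.imread("pics/top0.png")[145:227,240:330]; cv2.imwrite("pics/topc.png",cv2.resize(i,None,fx=8.5,fy=7.2,interpolation=cv2.INTER_CUBIC) if 0 else cv2.resize(i,None,fx=7,fy=7,interpolation=cv2.INTER_CUBIC))
```

```text
(no output)
```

View pics/topc.png

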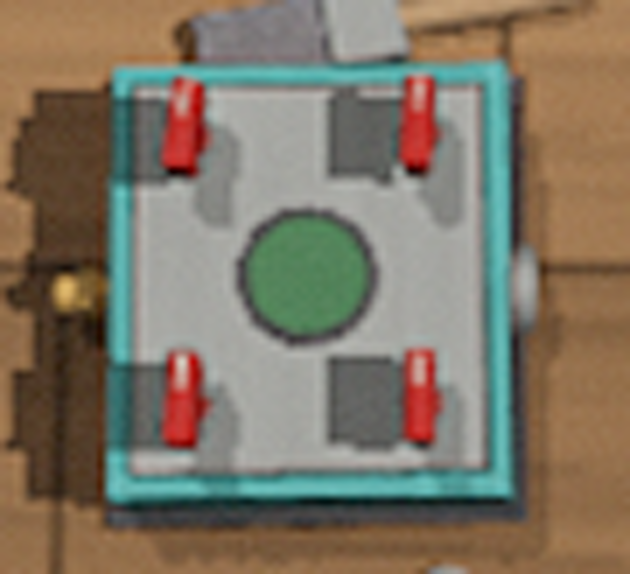

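```bash
cat > h.py <<'E'
from station import arm,snapshot,camera_info,ticket
import numpy as np, cv2
from scipy.spatial.transform import Rotation as Ro
def ray(n,uv):
    c=camera_info(n); d=c["R"].T@np.array([(uv[0]-c["cx"])/c["fx"],(uv[1]-c["cy"])/c["fy"],1]); return -c["R"].T@c["t"],d
def atz(n,uv,z):
    o,d=ray(n,uv); return o+d*(z-o[2])/d[2]
def quat(t):  # tool down, jaw axis at world yaw t
    c,s=np.cos(t),np.sin(t)
    return Ro.from_matrix(np.array([[0,0,-1],[c,s,0],[s,-c,0]]).T).as_quat()
def wrist_atz(uv,z,p,q):
    c=camera_info("wrist"); d=np.array([uv[0]-c["cx"],uv[1]-c["cy"]]); r=np.hypot(*d); th=r/c["fx"]
    v=np.r_[np.sin(th)*d/r,np.cos(th)]; T=c["T_tool_cam"]; R=Ro.from_quat(q).as_matrix()
    o=np.array(p)+R@T[:3,3]; v=R@T[:3,:3]@v; return o+v*(z-o[2])/v[2]
E
python3 - <<'E'
from h import *
px=lambda u,v:(240+(u+.5)/7-.5,145+(v+.5)/7-.5)
P=[atz("top",px(*k),.064) for k in[(112,70),(505,62),(515,497),(108,500)]]
print(np.round(P,4)); print(np.mean(P,0))
for k in[(185,120),(418,118),(420,392),(183,397)]: print(np.round(atz("top",px(*k),.11),4))
C=np.mean(P,0)
for t in(np.pi/2,-np.pi/2):
  for dx,dy in((65,55),(65,-55),(-65,-55),(-65,55),(0,0)):
    r=[]
    for a in(0,-1,-2,-2.6):
      j=arm.ik([C[0]+dx/1e3,C[1]+dy/1e3,.155],quat(t+a)); r.append(None if j is None else round(j[6],2))
    print(t,dx,dy,r)
E
```

```text
[[0.6736 0.2236 0.064 ]
 [0.6785 0.0323 0.064 ]
 [0.4652 0.0263 0.064 ]
 [0.4633 0.22   0.064 ]]
[0.57016312 0.12556352 0.064     ]
[0.638  0.1816 0.11  ]
[0.6394 0.0722 0.11  ]
[0.5092 0.0699 0.11  ]
[0.5065 0.1796 0.11  ]
1.5707963267948966 65 55 [np.float64(0.73), np.float64(-0.12), np.float64(-0.94), np.float64(-1.43)]
1.5707963267948966 65 -55 [np.float64(0.87), np.float64(0.03), np.float64(-0.78), np.float64(-1.25)]
1.5707963267948966 -65 -55 [np.float64(0.74), np.float64(-0.06), np.float64(-0.85), np.float64(-1.31)]
1.5707963267948966 -65 55 [np.float64(0.63), np.float64(-0.27), np.float64(-1.12), np.float64(-1.6)]
1.5707963267948966 0 0 [np.float64(0.72), np.float64(-0.1), np.float64(-0.91), np.float64(-1.38)]
-1.5707963267948966 65 55 [np.float64(-1.88), np.float64(-2.65), np.float64(1.63), np.float64(1.03)]
-1.5707963267948966 65 -55 [np.float64(-1.67), np.float64(-2.46), np.float64(1.76), np.float64(1.16)]
-1.5707963267948966 -65 -55 [np.float64(-1.73), np.float64(-2.47), np.float64(1.54), np.float64(1.06)]
-1.5707963267948966 -65 55 [np.float64(-1.98), np.float64(-2.69), np.float64(1.38), np.float64(0.89)]
-1.5707963267948966 0 0 [np.float64(-1.81), np.float64(-2.56), np.float64(1.57), np.float64(1.08)]
```

Run:
```python
from h import *
t0=arm.read_time()
arm.movep([.572,.126,.25],quat(np.pi/2+.014))
print(arm.read_time()-t0)
arm.move_gripper(.45)
print(arm.read_time()-t0, arm.read_opening())
p,q=arm.read_tool_pos(),arm.read_eef_rot(); i=snapshot("wrist"); cv2.imwrite("pics/w0.png",i); np.savez("w0.npz",p=p,q=q)
cv2.imwrite("pics/s1.png",snapshot("side"))
print(p,q,quat(np.pi/2+.014),arm.read_ft_force(),arm.read_wrist_torque(),arm.read_joint_positions())
```

```text
2.7666999999999997
3.2917 0.4483044438966131
[0.57201568 0.12602079 0.25000243] [-0.00491603  0.70708034  0.00496204  0.70709872] [-0.00494971  0.70708946  0.00494971  0.70708946] [-0.2160404   0.35521652  0.69248459] [ 0.0323538   0.00273576 -0.00224137] [ 0.20745976  0.68281034 -0.77864499  1.67013172  0.54712084  1.01939979
  0.8301166 ]
```

View pics/w0.png

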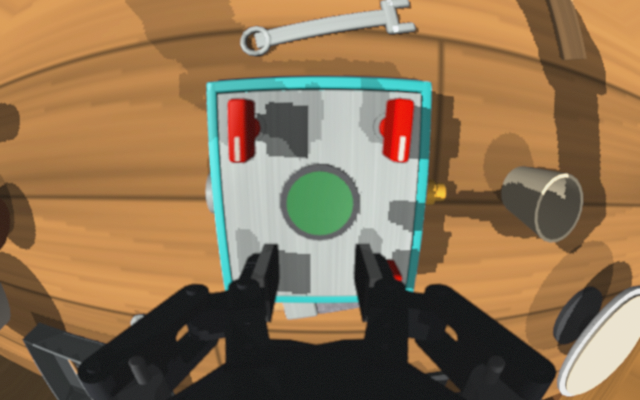

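The wrist view shows near knobs c at (240,130) and d at (397,130); the fingers hide the far pair. I'll enlarge the chamber.

Run:
```python
import cv2
i=cv2.imread("pics/w0.png")[70:180,200:440]; cv2.imwrite("pics/w0c.png",cv2.resize(i,None,fx=3.33,fy=3.33,interpolation=cv2.INTER_CUBIC))
i=cv2.imread("pics/s1.png"); 
from h import *
c=camera_info("side"); p=c["R"]@[.572,.126,.08]+c["t"]; u,v=int(c["cx"]+c["fx"]*p[0]/p[2]),int(c["cy"]+c["fy"]*p[1]/p[2]); print(u,v)
u0,v0=max(u-70,0),max(v-50,0); print(u0,v0)
cv2.imwrite("pics/s1c.png",cv2.resize(i[v0:v0+100,u0:u0+140],None,fx=5.7,fy=5.7,interpolation=cv2.INTER_CUBIC))
```

```text
315 178
245 128
```

View pics/w0c.png

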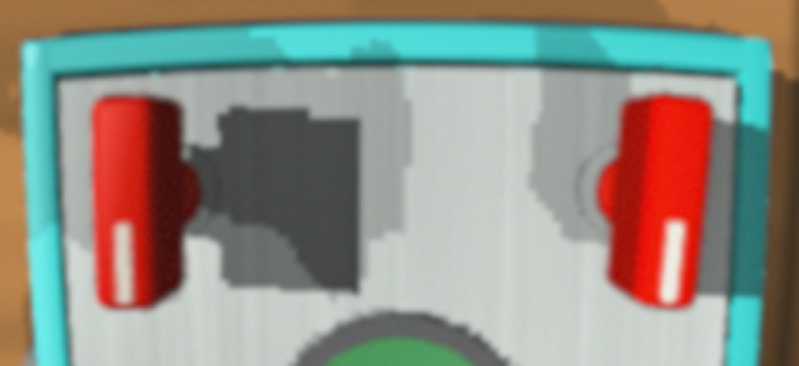

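View pics/s1c.png

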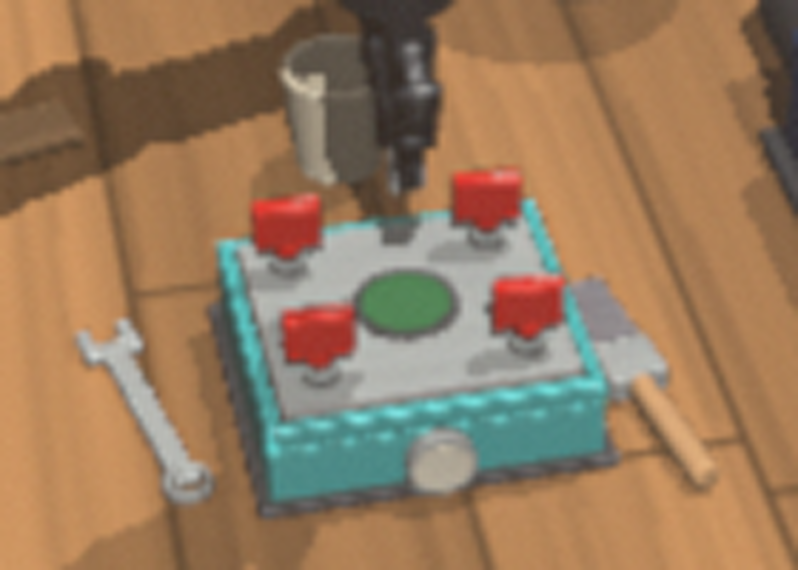

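Run:
```python
from h import *
w=np.load("w0.npz"); W=lambda u,v:(200+(u+.5)/3.33-.5,70+(v+.5)/3.33-.5); S=lambda u,v:(245+(u+.5)/5.7-.5,128+(v+.5)/5.7-.5)
T=lambda u,v:(240+(u+.5)/7-.5,145+(v+.5)/7-.5)
def proj_side(X):
    c=camera_info("side"); p=c["R"]@X+c["t"]; return np.array([c["cx"]+c["fx"]*p[0]/p[2],c["cy"]+c["fy"]*p[1]/p[2]])
for n,wp,sp in(("c",(123,202),(318,309)),("d",(678,200),(286,200))):
    for z in(.10,.105,.11,.115,.12):
        X=wrist_atz(W(*wp),z,w["p"],w["q"]); print(n,z,np.round(X,4),np.round(proj_side(X)-S(*sp),2))
for n,tp,sp in(("a",(185,120),(486,174)),("b",(418,118),(527,282)),("c",(420,392),(318,309)),("d",(183,397),(286,200))):
    for z in(.10,.11,.12):
        X=atz("top",T(*tp),z); print(n,z,np.round(X,4),np.round(proj_side(X)-S(*sp),2))
# rim corners near
R=[wrist_atz(W(*k),.064,w["p"],w["q"]) for k in((25,42),(768,42))]; print(np.round(R,4))
# bar direction
for e in(((124,97),(122,305)),((686,97),(669,305))): 
    A,B=[wrist_atz(W(*k),.11,w["p"],w["q"]) for k in e]; print(np.round(A,4),np.round(B,4),np.arctan2(*(B-A)[1::-1]),np.hypot(*(B-A)[:2]))
```

```text
c 0.1 [0.5117 0.0684 0.1   ] [0.54 4.84]
c 0.105 [0.5114 0.0697 0.105 ] [0.34 3.5 ]
c 0.11 [0.5111 0.071  0.11  ] [0.15 2.15]
c 0.115 [0.5108 0.0723 0.115 ] [-0.04  0.81]
c 0.12 [0.5105 0.0736 0.12  ] [-0.24 -0.55]
d 0.1 [0.5093 0.1885 0.1   ] [-0.08  3.13]
d 0.105 [0.5091 0.1871 0.105 ] [-0.14  2.28]
d 0.11 [0.5088 0.1856 0.11  ] [-0.2   1.42]
d 0.115 [0.5086 0.1842 0.115 ] [-0.25  0.56]
d 0.12 [0.5084 0.1828 0.12  ] [-0.31 -0.3 ]
a 0.1 [0.6403 0.1829 0.1   ] [0.61 4.06]
a 0.11 [0.638  0.1816 0.11  ] [0.07 2.15]
a 0.12 [0.6356 0.1803 0.12  ] [-0.48  0.23]
b 0.1 [0.6418 0.0727 0.1   ] [0.51 3.89]
b 0.11 [0.6394 0.0722 0.11  ] [-0.08  1.83]
b 0.12 [0.6371 0.0717 0.12  ] [-0.68 -0.24]
c 0.1 [0.5106 0.0704 0.1   ] [0.13 4.52]
c 0.11 [0.5092 0.0699 0.11  ] [-0.34  2.43]
c 0.12 [0.5078 0.0694 0.12  ] [-0.82  0.32]
d 0.1 [0.5079 0.1809 0.1   ] [-0.13  4.45]
d 0.11 [0.5065 0.1796 0.11  ] [-0.57  2.51]
d 0.12 [0.5051 0.1783 0.12  ] [-1.01  0.55]
[[0.4715 0.0333 0.064 ]
 [0.4685 0.2215 0.064 ]]
[0.4893 0.0715 0.11  ] [0.5327 0.0702 0.11  ] -0.03119491582276997 0.04349727048425867
[0.4872 0.1864 0.11  ] [0.5311 0.185  0.11  ] -0.03237495702558135 0.04384997284784487
```

Side view: all four bars upright, tops at about z=0.115, with the wrench at left and the brush at right, both clear. Now I'll write the turn helper, grip c first, and feel for centring.

```bash
cat >> h.py <<'E'
C=np.array([.5735,.1267]); YAW=.016
OFF=dict(a=(.065,.055),b=(.065,-.055),c=(-.065,-.055),d=(-.065,.055))
def xy(k):
    c,s=np.cos(YAW),np.sin(YAW); return C+np.array([[c,-s],[s,c]])@OFF[k]
def pose(p,z,bar): return [p[0],p[1],z+.054],quat(bar+np.pi/2)
def rd(tag=""):
    f,m=arm.read_ft_force(),arm.read_wrist_torque(); R=Ro.from_quat(arm.read_eef_rot()).as_matrix()
    y=R[:,1]; bar=np.arctan2(y[1],y[0])-np.pi/2
    print(tag,"t%.2f bar%.3f F %s jaw%.1f along%.1f Mz %.3f M%s"%(arm.read_time(),bar,np.round(f,1),f@y,f@R[:,2],m[2],np.round(m[:2],2)),flush=True); return f,m
E
python3 - <<'E'
from h import *
p=xy("c"); b=-.031
arm.movep(*pose(p,.150,b)); rd("above")
arm.line_to(pose(p,.104,b)[0],velocity=.12); rd("down")
arm.move_gripper(0,effort=50); rd("grip"); print(arm.read_opening(),arm.read_tool_pos(),p)
arm.pause(.2); rd("grip2")
E
```

```text
above t3.96 bar-0.032 F [ 0.1 -0.3  1.3] jaw-0.3 along0.1 Mz 0.004 M[ 0.06 -0.05]
down t4.49 bar-0.030 F [-0.4  0.2  0.6] jaw0.2 along-0.4 Mz -0.036 M[0.03 0.02]
grip t4.85 bar-0.030 F [-1.   2.9  3.9] jaw2.9 along-1.1 Mz 0.032 M[0.8  0.08]
0.18293949776765447 [0.51014004 0.07222293 0.15920172] [0.50938828 0.07066708]
grip2 t5.05 bar-0.030 F [-0.4  2.9  5.4] jaw2.9 along-0.5 Mz -0.026 M[0.76 0.1 ]
```

Run:
```python
from h import *
p=np.array(arm.read_tool_pos()[:2]); b=-.030
for i in range(1,5):
    arm.movep(*pose(p,.104-.00075*i,b-.26*i)); rd("cmd%.2f"%(b-.26*i)); print(np.round(arm.read_tool_pos(),4))
```

```text
cmd-0.29 t5.37 bar-0.289 F [-0.6  1.3  8.3] jaw1.1 along-1.0 Mz 0.093 M[0.36 0.34]
[0.5103 0.0727 0.1584]
cmd-0.55 t5.67 bar-0.549 F [-1.2  2.5  8.2] jaw1.5 along-2.3 Mz 0.106 M[0.44 0.32]
[0.5103 0.0727 0.1576]
cmd-0.81 t5.98 bar-0.809 F [-0.7  2.6  7.2] jaw1.3 along-2.4 Mz 0.164 M[0.48 0.26]
[0.5104 0.0729 0.1569]
cmd-1.07 t6.28 bar-1.069 F [-1.3  2.5  7. ] jaw0.1 along-2.8 Mz 0.180 M[0.46 0.2 ]
[0.5105 0.0729 0.1562]
```

```bash
cat >> h.py <<'E'
OPEN=.42
def leave():
    arm.move_gripper(OPEN); q=arm.read_tool_pos(); arm.line_to([q[0],q[1],.215],velocity=.2)
def grab(p,z,bar,effort=60):
    arm.movep(*pose(p,.158,bar)); arm.line_to(pose(p,z,bar)[0],velocity=.15)
    arm.move_gripper(0,effort=effort); rd("grip"); print(np.round(arm.read_tool_pos(),4),"op %.3f"%arm.read_opening())
def turn(p,z,b,steps):   # steps: list of relative clockwise angles
    for s in steps:
        b-=s; z-=.003*s; arm.movep(*pose(p,z,b)); f,m=rd("turn")
    return z,b
E
python3 - <<'E'
from h import *
rd(); arm.pause(.1); rd(); leave()
snap=snapshot("top"); cv2.imwrite("pics/top1.png",snap)
p=np.array([.6378,.1832]); b=-.04
grab(p,.104,b)
q=arm.read_tool_pos()[:2]; p=np.array([p[0],q[1]])
print(turn(p,.104,b,[.26]*4),arm.read_tool_pos()); leave()
rd("end")
E
```

```text
t6.28 bar-1.069 F [-1.3  2.5  7. ] jaw0.1 along-2.8 Mz 0.180 M[0.46 0.2 ]
 t6.38 bar-1.069 F [-0.4  1.4  7.1] jaw0.3 along-1.4 Mz 0.105 M[0.5  0.26]
grip t8.83 bar-0.040 F [-0.2  1.7  4.9] jaw1.7 along-0.2 Mz -0.054 M[0.4  0.08]
[0.6384 0.1846 0.16  ] op 0.163
turn t9.16 bar-0.300 F [-0.9  0.8  7.4] jaw0.5 along-1.1 Mz 0.178 M[0.03 0.2 ]
turn t9.48 bar-0.560 F [0.1 0.  6.1] jaw0.1 along0.1 Mz 0.165 M[0.   0.21]
turn t9.80 bar-0.819 F [-0.   0.5  7.1] jaw0.3 along-0.4 Mz 0.067 M[0.05 0.16]
turn t10.12 bar-1.079 F [-1.5 -0.2  7.6] jaw-1.4 along-0.5 Mz 0.116 M[0.03 0.17]
(0.10087999999999998, -1.08) [0.63857448 0.18514703 0.15700257]
end t10.91 bar-1.080 F [ 0.2 -0.4 -0.7] jaw0.0 along0.5 Mz -0.031 M[0.01 0.01]
```

```bash
sed -i 's/^C=.*/C=np.array([.5745,.1290]); YAW=.0175/' h.py
cat >> h.py <<'E'
def mz(n=6,dt=.03):
    v=[]
    for _ in range(n): v.append(arm.read_wrist_torque()[2]); arm.pause(dt)
    return np.mean(v),np.std(v)/n**.5,v[0]
E
python3 - <<'E'
from h import *
i=snapshot("top"); cv2.imwrite("pics/t2.png",cv2.resize(i[145:227,240:330],None,fx=6,fy=6,interpolation=cv2.INTER_CUBIC))
print(xy("b"),xy("d"),arm.read_tool_pos())
b=-.032; p=xy("d")
grab(p,.104,b); z=.104
for k in range(4):
    z,b=turn(p,z,b,[.26]); print(np.round(mz(),3))
print(np.round(arm.read_tool_pos(),4)); leave(); print(arm.read_time())
E
```

```text
[0.6404525  0.07514586] [0.5085475  0.18285414] [0.63713155 0.18353763 0.21434066]
grip t12.56 bar-0.033 F [-0.1 -2.2  6.4] jaw-2.2 along0.0 Mz -0.000 M[-0.44  0.09]
[0.5093 0.1826 0.1592] op 0.169
turn t12.88 bar-0.290 F [-0.1 -2.2  7. ] jaw-2.2 along0.5 Mz 0.077 M[-0.64  0.07]
[0.099 0.008 0.077]
turn t13.38 bar-0.550 F [ 0.2 -3.7  7.4] jaw-3.0 along2.2 Mz 0.092 M[-0.66  0.08]
[0.096 0.007 0.092]
turn t13.89 bar-0.810 F [-0.9 -3.7  7.8] jaw-3.2 along2.1 Mz 0.067 M[-0.67  0.11]
[0.103 0.009 0.067]
turn t14.40 bar-1.070 F [-1.5 -3.1  8. ] jaw-2.8 along2.0 Mz 0.002 M[-0.73  0.15]
[0.083 0.018 0.002]
[0.5091 0.1823 0.1562]
15.3917
```

View pics/t2.png

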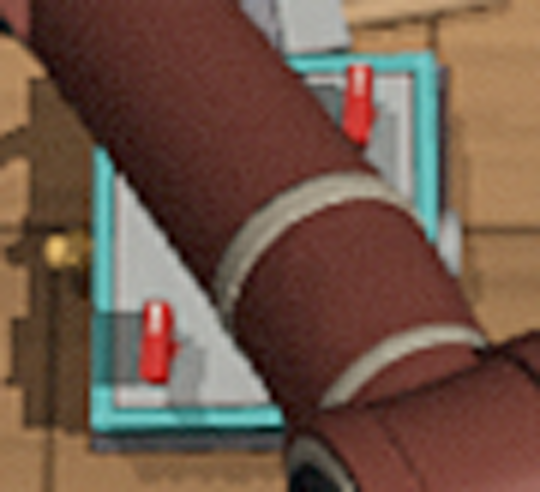

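Run:
```python
from h import *
b=-.02; p=xy("b")
grab(p,.104,b); z=.104
for k in range(4):
    z,b=turn(p,z,b,[.26]); print(np.round(mz(),3))
print(np.round(arm.read_tool_pos(),4)); leave(); 
arm.movep([.572,.126,.25],quat(np.pi/2))
p,q=arm.read_tool_pos(),arm.read_eef_rot(); i=snapshot("wrist"); np.savez("w1.npz",p=p,q=q)
cv2.imwrite("pics/w1.png",cv2.resize(i[70:310,190:450],None,fx=2.5,fy=2.5,interpolation=cv2.INTER_CUBIC))
print(arm.read_time())
```

```text
grip t17.31 bar-0.021 F [-1.2 -2.   5.7] jaw-2.0 along-1.2 Mz -0.005 M[-0.39  0.32]
[0.6411 0.0749 0.1597] op 0.167
turn t17.63 bar-0.278 F [-1.6 -1.8  6.7] jaw-2.2 along-1.0 Mz 0.034 M[-0.46  0.34]
[0.102 0.02  0.034]
turn t18.15 bar-0.538 F [-1.5 -2.7  7.7] jaw-3.1 along0.2 Mz 0.120 M[-0.45  0.32]
[0.132 0.015 0.12 ]
turn t18.67 bar-0.798 F [-1.5 -2.2  7.1] jaw-2.7 along0.6 Mz 0.124 M[-0.53  0.4 ]
[0.111 0.01  0.124]
turn t19.18 bar-1.058 F [-2.3 -2.   7.6] jaw-3.0 along0.7 Mz 0.056 M[-0.52  0.46]
[0.089 0.01  0.056]
[0.641  0.0747 0.1567]
20.9917
```

View pics/w1.png

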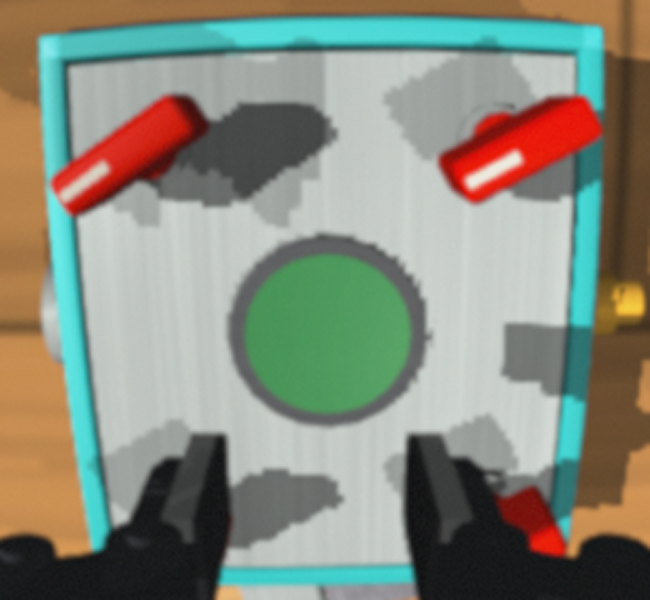

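c and d sit near 60° as intended, with the lid and bench undisturbed. Now round 2, starting with c in equal small strokes while watching torque.

```bash
cat >> h.py <<'E'
def feel(k,p,b,z,n=5,stop=.2,st=.15,gap=None):
    grab(p,z,b); print(np.round(mz(),3)); out=[]
    for i in range(n):
        b-=st; z-=.003*st; arm.movep(*pose(p,z,b)); m=mz(9,.03); out.append((b,m[0])); print("%s bar %.3f Mz %.3f se %.3f  t%.2f"%(k,b,*m[:2],arm.read_time()),flush=True)
        if m[0]>stop: break
    rd(); print("z",z,"b",b); return z,b
E
python3 - <<'E'
from h import *
feel("c",np.array([.5103,.0735]),-1.07,.101,n=5,stop=.19)
E
```

```text
grip t22.73 bar-1.070 F [-2.5 -0.4  5.5] jaw-2.4 along-0.8 Mz -0.022 M[-0.15  0.51]
[0.5104 0.0735 0.1562] op 0.171
[ 0.007  0.014 -0.022]
c bar -1.220 Mz 0.027 se 0.010  t23.48
c bar -1.370 Mz 0.046 se 0.009  t24.02
c bar -1.520 Mz 0.031 se 0.010  t24.57
c bar -1.670 Mz 0.035 se 0.010  t25.12
c bar -1.820 Mz 0.038 se 0.010  t25.68
 t25.68 bar-1.820 F [-0.7 -0.5  6.5] jaw-0.6 along0.6 Mz 0.067 M[-0.2   0.26]
z 0.09874999999999998 b -1.8199999999999996
```

Run:
```python
from h import *
leave()
feel("a",np.array([.6384,.1850]),-1.08,.101,n=6,stop=.13)
```

```text
grip t28.08 bar-1.080 F [-2.  -1.4  6.1] jaw-2.4 along0.3 Mz 0.059 M[-0.24  0.46]
[0.6388 0.1851 0.1569] op 0.164
[0.014 0.012 0.059]
a bar -1.230 Mz 0.094 se 0.010  t28.83
a bar -1.380 Mz 0.130 se 0.006  t29.38
 t29.38 bar-1.379 F [-1.8 -1.9  7.5] jaw-2.2 along1.5 Mz 0.098 M[-0.32  0.54]
z 0.1001 b -1.38
```

```bash
cat >> h.py <<'E'
def more(k,p,b,z,n,stop,st=.15):
    for i in range(n):
        b-=st; z-=.003*st; arm.movep(*pose(p,z,b)); m=mz(9,.03); print("%s bar %.3f Mz %.3f se %.3f  t%.2f"%(k,b,*m[:2],arm.read_time()),flush=True)
        if m[0]>stop: break
    print("z",z,"b",b); return z,b
E
python3 - <<'E'
from h import *
more("a",np.array([.6384,.1850]),-1.38,.1001,3,.22)
E
```

```text
a bar -1.530 Mz 0.126 se 0.009  t29.93
a bar -1.680 Mz 0.133 se 0.010  t30.48
a bar -1.830 Mz 0.148 se 0.011  t31.03
z 0.09874999999999998 b -1.8299999999999996
```

Run:
```python
from h import *
more("a",np.array([.6384,.1850]),-1.83,.09875,2,.21)
```

```text
a bar -1.980 Mz 0.174 se 0.011  t31.58
a bar -2.130 Mz 0.182 se 0.008  t32.13
z 0.09784999999999999 b -2.13
```

Run:
```python
from h import *
more("a",np.array([.6384,.1850]),-2.13,.09785,1,.4)
i=[arm.read_wrist_torque()[2]]
rd(); leave()
feel("c",np.array([.5103,.0735]),-1.82,.0988,n=3,stop=.3)
```

```text
a bar -2.280 Mz 0.189 se 0.008  t32.68
z 0.0974 b -2.28
 t32.68 bar-2.279 F [-2.6 -1.2  7.6] jaw-1.2 along2.6 Mz 0.212 M[-0.29  0.47]
grip t35.10 bar-1.820 F [0.7 0.5 4.4] jaw0.6 along-0.7 Mz -0.023 M[0.24 0.05]
[0.5111 0.0741 0.1539] op 0.171
[-0.003  0.007 -0.023]
c bar -1.970 Mz 0.033 se 0.010  t35.85
c bar -2.120 Mz 0.031 se 0.009  t36.40
c bar -2.270 Mz 0.041 se 0.015  t36.95
 t36.95 bar-2.270 F [-0.7 -0.5  6.9] jaw-0.2 along0.8 Mz 0.017 M[ 0.1 -0.1]
z 0.09744999999999998 b -2.27
```

```bash
cat >> h.py <<'E'
def slow(p,z,b,s,v=.0008,n=4):
    b-=s; z-=.003*s; P,q=pose(p,z,b); arm.line_to(P,velocity=v,ori=q); m=mz(n,.02)
    print("slow %.2f -> bar %.3f Mz first %.3f mean %.3f se %.3f t%.2f"%(s,b,m[2],*m[:2],arm.read_time()),flush=True); return z,b,m[0]
E
python3 - <<'E'
from h import *
p=np.array([.5103,.0735]); z,b=.09745,-2.27
for s in(-.1,.1): z,b,_=slow(p,z,b,s)
E
```

```text
slow -0.10 -> bar -2.170 Mz first -0.068 mean -0.075 se 0.011 t37.27
slow 0.10 -> bar -2.270 Mz first 0.073 mean 0.091 se 0.008 t37.58
```

Run:
```python
from h import *
p=np.array([.5103,.0735]); z,b=.09745,-2.27
arm.move_gripper(0,effort=115)
for s in(-.1,.1,.12): z,b,_=slow(p,z,b,s,v=.0012,n=6)
print(arm.read_opening()); rd()
```

```text
slow -0.10 -> bar -2.170 Mz first 0.080 mean 0.069 se 0.009 t38.15
slow 0.10 -> bar -2.270 Mz first 0.072 mean 0.046 se 0.009 t38.50
slow 0.12 -> bar -2.390 Mz first 0.046 mean 0.074 se 0.009 t38.87
0.1458693674717559
 t38.87 bar-2.390 F [0.8 0.2 9.2] jaw0.4 along-0.8 Mz 0.072 M[-0.02 -0.02]
```

Run:
```python
from h import *
leave()
p=np.array([.6408,.0742]); z,b=.101,-1.06
grab(p,z,b); print(np.round(mz(4),3))
z,b=turn(p,z,b,[.25,.25])
more("b",p,b,z,5,.35)
rd()
```

```text
grip t41.61 bar-1.060 F [-1.5 -1.2  6.1] jaw-1.9 along0.3 Mz -0.026 M[-0.18  0.49]
[0.6411 0.0744 0.1567] op 0.170
[ 0.008  0.015 -0.026]
turn t42.05 bar-1.310 F [-1.9 -0.4  5.9] jaw-1.9 along-0.1 Mz 0.058 M[-0.12  0.57]
turn t42.36 bar-1.560 F [-2.6 -0.6  6.9] jaw-2.6 along0.6 Mz 0.062 M[-0.17  0.56]
b bar -1.710 Mz 0.077 se 0.009  t42.91
b bar -1.860 Mz 0.089 se 0.007  t43.46
b bar -2.010 Mz 0.073 se 0.011  t44.01
b bar -2.160 Mz 0.076 se 0.011  t44.56
b bar -2.310 Mz 0.108 se 0.009  t45.11
z 0.09724999999999998 b -2.3099999999999996
 t45.11 bar-2.309 F [-3.2 -1.3  8.9] jaw-1.5 along3.1 Mz 0.087 M[-0.15  0.81]
```

Run:
```python
from h import *
p=np.array([.6408,.0742])
more("b",p,-2.31,.09725,1,.5)
rd(); leave()
p=np.array([.5090,.1822]); z,b=.101,-1.07
grab(p,z,b)
z,b=turn(p,z,b,[.25,.25,.25])
more("d",p,b,z,4,.5)
```

```text
b bar -2.460 Mz 0.139 se 0.015  t45.66
z 0.0968 b -2.46
 t45.66 bar-2.459 F [-3.1 -0.8  8.7] jaw-1.3 along2.8 Mz 0.134 M[-0.12  0.86]
grip t48.21 bar-1.070 F [-2.8 -1.5  6.2] jaw-3.2 along-0.0 Mz -0.030 M[-0.34  0.43]
[0.5092 0.182  0.1562] op 0.173
turn t48.51 bar-1.320 F [-2.2 -2.2  6.5] jaw-2.7 along1.6 Mz 0.084 M[-0.43  0.5 ]
turn t48.80 bar-1.570 F [-1.9 -2.2  6.6] jaw-1.9 along2.2 Mz 0.134 M[-0.41  0.52]
turn t49.09 bar-1.820 F [-2.  -1.7  7.1] jaw-1.5 along2.2 Mz 0.094 M[-0.39  0.5 ]
d bar -1.970 Mz 0.117 se 0.010  t49.64
d bar -2.120 Mz 0.109 se 0.007  t50.19
d bar -2.270 Mz 0.132 se 0.009  t50.74
d bar -2.420 Mz 0.181 se 0.008  t51.29
z 0.09694999999999998 b -2.42
```

Run:
```python
from h import *
more("d",np.array([.5090,.1822]),-2.42,.09695,1,.9,st=.13)
leave()
p=np.array([.6384,.1850]); z,b=.0974,-2.28
grab(p,z,b); more("a",p,b,z,2,.9,st=.135); leave(); print(arm.read_time())
```

```text
d bar -2.550 Mz 0.206 se 0.010  t51.84
z 0.09655999999999999 b -2.55
grip t54.15 bar-2.280 F [-0.8 -0.4  4.9] jaw-0.4 along0.8 Mz -0.035 M[-0.01  0.18]
[0.6392 0.1853 0.1533] op 0.167
a bar -2.415 Mz 0.125 se 0.005  t54.70
a bar -2.550 Mz 0.163 se 0.011  t55.25
z 0.09659 b -2.55
56.0667
```

Run:
```python
from h import *
p=np.array([.5103,.0735]); z,b=.0971,-2.39
grab(p,z,b); more("c",p,b,z,1,.9,st=.15); leave(); print(arm.read_time())
p=np.array([.6408,.0742]); z,b=.0968,-2.46
grab(p,z,b); more("b",p,b,z,1,.9,st=.09); leave(); print(arm.read_time())
```

```text
grip t57.69 bar-2.390 F [ 0.7 -0.8  3.1] jaw1.0 along0.0 Mz 0.058 M[-0.12 -0.31]
[0.5116 0.0735 0.1523] op 0.177
c bar -2.540 Mz 0.146 se 0.009  t58.24
z 0.09665 b -2.54
59.05
grip t60.54 bar-2.460 F [-2.4  1.5  5.9] jaw-2.7 along0.9 Mz -0.027 M[0.21 0.5 ]
[0.6411 0.0749 0.1526] op 0.174
b bar -2.550 Mz 0.199 se 0.010  t61.09
z 0.09652999999999999 b -2.55
61.9
```

Run:
```python
from h import *
cv2.imwrite("pics/fin.png",cv2.resize(snapshot("side")[110:250,220:400],None,fx=4,fy=4))
rd(); ticket.finish_job()
```

```text
t61.95 bar-2.550 F [ 0.2  0.8 -0.3] jaw-0.6 along-0.6 Mz -0.005 M[0.02 0.05]
the job is handed in; nothing more can be done
```

View pics/fin.png

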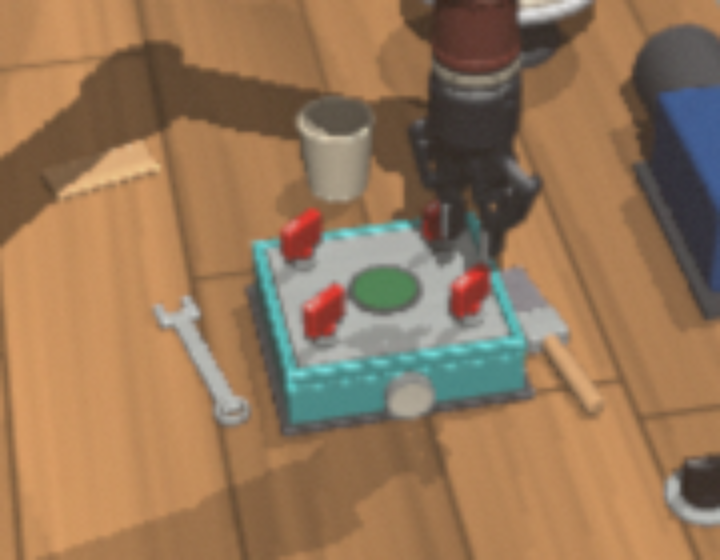

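I turned all four screws to an estimated snug clamp and handed the job in at 62 s. The clamp forces are inferred, not measured, and finishing gave no verdict.

- **Order:** In round 1 I turned c and a, then d and b, by about 1.04 rad each. In round 2 I turned c and a in stages, then b and d until the torque rose. A last pass took up a, c and b. All four bars ended at about -2.55 rad, which is about 2.57 rad on each knob.
- **Departure from the task:** c and a were not brought to snug in one go in round 2. I drew c part way (to about 1.84 rad), then a, then c again to limit lid tilt. They were finished only in the last pass, after b and d had been drawn down.
- **Clamp estimate, and where checks disagree:**
  - **Seat:** torque on b, c and d began to rise at about 2.15–2.2 rad. On a the rise was gradual and gave no clear seat.
  - **Angle past the seat:** this suggests about 55–65 N per foot.
  - **Torque rise alone:** on b, c and d (about 0.09–0.12 N m over each knob's baseline) it suggests only about 31–41 N, so d is right at the 32 N limit.
  - **Reliability:** standing torques were noisy. A back-and-forth test on c gave opposite signs in its two tries, so I relied mainly on the angle.
- **Last picture:** the lid looks level, the four bars are parallel, the wrench, brush, cup and rib look unmoved, and the gripper is clear. The bowl and jar are outside that view. Wrist force was about zero.

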